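# Load the encoder test station and start the test

## Robot

A 7-joint arm with a two-finger parallel gripper is mounted at the origin on the work surface. World frame = base frame: x ahead of the robot, y to its left, z up, the work surface at z = 0. Lengths are in m, angles in rad, forces in N, time in s.
With the tool pointing down it reaches from about 0.425 to 0.925 m from the base axis. Payload 6.8 kg.
Tool frame: the origin (TCP) lies at the very end of the fingers, on their centre line; the grasp point (between the pads) lies 19 mm behind it (r.tcp_to_grasp is the distance from the TCP to the grasp point, in m); z points along the fingers, y is the line along which they close (so a half turn about z gives the same grasp; the last joint's range is limited). The gripper opens to 85 mm and grips with 20 to 120 N. Pads are 22 mm wide; open, the fingers measure 114 mm over their backs; the gripper's body (76 mm by 85 mm) begins 54 mm behind the grasp point. The pads swing forward as they close: fully open they stand 13 mm farther back than shut.
Start: joints at [-1.366, 0.477, 0.022, 1.555, -0.011, 1.109, -0.083], TCP at [0.208, 0.642, 0.231] pointing down, gripper open.
Joint ranges: [-2.96, 2.96], [-0.34, 2.1], [-1.41, 1.46], [0.24, 2.44], [-1.37, 4.51], [0.17, 1.92], [-2.96, 2.96]. Speed limits (rad/s): [2.39, 2.39, 3.14, 3.14, 3.14, 3.14, 3.14].

## Interface

Orientations are given as a rotation vector (axis times angle).
In Python, from bench import r gives the robot as it stands.
- The arm moves only by the tool step_arm, never from a script. Its argument "moves" is a list of rows, each a list of 7 numbers: the shift along the tool's x, y, z in mm, then the turn, a rotation vector about the tool's x, y, z in rad, then the finger opening in mm, from 0 to 85.4. A call has 1 to 8 rows; each row is the pose to reach, as a shift and turn from the pose commanded when the call began, along the tool's axes at that moment; what a row does not reach only later rows make up. A row lasts 1/10 s, in which the tool goes at most 50 mm and 8.59 degrees, less where a joint would pass 70% of its speed; a pose out of reach is approached as far as the arm can. A call with a gripper value outside its range is refused whole. The fingers move at their own pace and stop on an object; "grip_force" is the grip in N (left out, the last holds). Time passes only in rows, so rows that repeat a pose let the fingers close. It gives the time, the measured TCP pose, the force, the opening and the grip force at its end, in the units of the state.
- r.get_obs(): the state, without advancing time (a new reading comes with each control period).
- r.grab_frame(name): name is "scene" or "side" or "wrist"; returns a dict with "image" (480x640x3 uint8, red, green, blue), "depth" (480x640 float32, m along the optical axis (not along the pixel's ray), 0 where there is no reading), "mtx" (3x3 intrinsics, pixels), "rvec" (rotation vector, rad) and "tvec" (3), from world to camera coordinates, as OpenCV has them. Camera axes: x right, y down, z forward; pixel columns grow to the right and rows downward; lengths in m; the calibration is good to about 2 mm. A picture is of the moment at which its call begins.
- r.hand_in(): hands the job in; it is judged then, once.
The state is a dict: "clock": time; "joints": joint angles; "qvel": joint speeds; "tau": joint torques, N m; "tcp_pos": TCP position; "orientation": TCP orientation; "contact_force": force on the tool from outside, world axes, zero at the start; "moment": the same for the moment, N m; "grip_width": finger opening in m; "gripper_force": force on a finger pad.
Only numpy, scipy, OpenCV 4.12 (cv2) and the standard library are available. Lean on these libraries where they do the work, as an engineer would, in place of code of your own. Each camera call takes 0.05 s, during which the arm holds its last target. There are 200 camera calls.

## Task

Slide the blue tray with its two encoders into the test station's bay until it is fully home and let go of it, keeping both encoders upright in the tray. Then press the yellow button fully down and let it spring back, and after it press the green button fully down and let it spring back, one at a time and only with the tray home. Never press the red button, and leave the other things on the bench where they are.

Things in the scene. Friction and masses are not known exactly. Their poses are not given: they have to be found in the camera images.
- tray: Blue plastic carrier tray standing on the bench: open box 140 long (its x) x 76 wide (its y) x 24 high, walls and floor 4 thick, one cross wall making two square compartments, each with one encoder. Origin: centre of the box's underside. +x is the leading end that goes into the station first; the handle sticks out at the -x end. Tray 0.25 kg, about 0.75 kg loaded.
- tray_grip (a point): Point to grip on the tray's handle: 122 behind the tray's origin (its -x), 45 above the bench. The handle is an upright black blade 40 long (along tray x) x 14 thick (along tray y), its top 62 above the bench, on a flat blue tongue 34 wide x 4 thick. Handle centre is 52 from the tray box. Best pinched from above, fingers closing along tray y.
- encoder_a: Silver rotary encoder standing in the tray's handle-side compartment: 58 diameter, 38 high plus an upright 10 diameter shaft to 52. 0.24 kg. Origin: centre of its underside, 4 above the tray's underside; z is up along the shaft.
- encoder_b: Same kind of encoder, in the tray's leading compartment.
- station: Test station, fixed: low aluminium bay with clear roof and windows, 128 wide x 83 high x 140 deep, in front of a grey electronics head 150 wide x 110 deep x 130 high. Origin: at bench level, centre of the bay's open mouth, in the plane of its front face; x points straight into the bay, z up.
- bay_mouth (a point): Same point and axes as the station's origin (mouth centre, bench level). The bay is 82 wide between its guides, 75 clear height, its floor is the bench (no step). Orange lead-in guides 28 high widen the entrance to about 100 over the first 20. Tray fully home: against the back stop, box end flush with the front face, tray origin 70 inside the mouth, handle outside.
- yellow_top (a point): Top centre of the yellow round push button (32 diameter, travel 6, about 5 N fully down). The three buttons stand 55 apart in a row on a fixed grey console 190 x 80 x 45 high, in any order of colours; this gives their height.
- green_top (a point): Top centre of the green push button, same kind.
- red_top (a point): Top centre of the red push button (emergency stop), same kind: not to be pressed.
- yellow (a joint): Yellow button: 0 up, 0.006 m fully down, springs back.
- green (a joint): Green button, same values.
- red (a joint): Red button, same values.
- spare_encoder: A spare encoder of the same kind standing on the bench, not to be disturbed. Origin: centre of its underside.
- plug: Blue industrial plug lying on the bench, 105 long x 48 x 48 high, not to be disturbed. Origin: centre of its underside.
- multimeter: Yellow hand multimeter lying on the bench, 160 x 80 x 41 high, not to be disturbed. Origin: centre of its underside.

How it is judged:
By the outcome, as a careful person would: the job done as asked, in the order asked, and still so for the second after the job is handed in, with the robot touching nothing.
It also fails if it takes over 58 s, if anything falls off the work surface, if the arm or the gripper's body presses on something with over 40 N, if the wrist force passes 120 N, or if a joint passes its speed limit or range.

## Working session

There is one attempt and no reset: what is moved stays moved. The work goes in short steps, Python scripts to look and compute and a tool call to move; the robot and the scene stay as the last step left them, time stands still between calls to the robot, and variables do not carry over. Pictures are saved under pics/ and viewed, at most 10 in all, crops included, and the job is handed in when it is done.

Besides the shell and the picture viewer there is one more tool, called after "Call:" as name(argument=value, ...) on one line, values as JSON. step_arm: Moves the arm, as the interface text tells. Its arguments: {"type":"object","properties":{"moves":{"type":"array","items":{"type":"array","items":{"type":"number"}}},"grip_force":{"type":"number"}},"required":["moves"]}

```bash
mkdir -p pics; cat > h.py <<'E'
import numpy as np, cv2
from bench import r
def grab(n,save=None):
    f=r.grab_frame(n)
    if save: cv2.imwrite('pics/'+save,f['image'][:,:,::-1])
    return f
def ray(f,uv):
    R=cv2.Rodrigues(np.array(f['rvec'],float))[0]; t=np.array(f['tvec'],float).ravel()
    d=np.linalg.inv(f['mtx'])@np.array([uv[0],uv[1],1.]); return -R.T@t, R.T@d
def onz(f,uv,z):
    c,d=ray(f,uv); return c+d*(z-c[2])/d[2]
def cloud(f):
    R=cv2.Rodrigues(np.array(f['rvec'],float))[0]; t=np.array(f['tvec'],float).ravel()
    v,u=np.mgrid[:480,:640]; z=f['depth'].astype(float)
    P=np.stack([u,v,np.ones_like(u)],-1)@np.linalg.inv(f['mtx']).T*z[...,None]
    return (P-t)@R   # HxWx3 world
E
python3 - <<'E'
from h import *
for n in ['scene','side']:
    f=grab(n,n+'1.png'); np.save(n+'1.npy',f,allow_pickle=True)
    print(n,ray(f,(320,240)))
o=r.get_obs(); print(o['clock'],o['tcp_pos'],o['orientation'],r.tcp_to_grasp)
E
```

```text
scene (array([1.59756552, 0.67253023, 0.8248152 ]), array([-0.75046067, -0.38794456, -0.53531657]))
side (array([ 0.12251824, -0.83642719,  0.80127952]), array([ 0.33030073,  0.75204731, -0.57049255]))
0.1 [0.20756332 0.64172764 0.23042393] [-4.89285389e-01 -3.10310922e+00  2.59189849e-03] 0.0187
```

View pics/scene1.png

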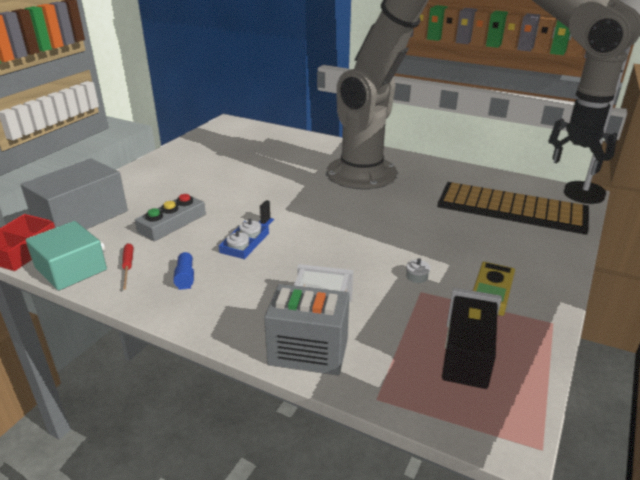

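View pics/side1.png

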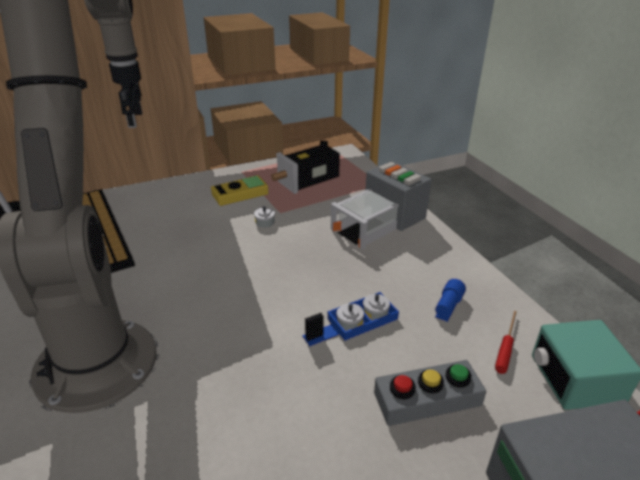

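The scene view shows the tray at (245,237) with its black handle at (265,211). The buttons are green (153,213), yellow (169,206) and red (185,200). The station head is at (308,335), with the bay at (325,283) facing the robot. In the side view the handle is at (314,325), the tray at (363,315), the bay mouth near (345,230), and the buttons are red (402,385), yellow (431,378) and green (459,373).

```bash
python3 - <<'E'
from h import *
np.set_printoptions(precision=4,suppress=True)
for n in ['scene','side']:
    f=np.load(n+'1.npy',allow_pickle=True).item(); P=cloud(f)
    hsv=cv2.cvtColor(f['image'],cv2.COLOR_RGB2HSV); H,S,V=hsv[...,0].astype(int),hsv[...,1],hsv[...,2]
    box={'scene':(130,180,215,245),'side':(370,350,490,420)}[n]
    roi=np.zeros((480,640),bool); roi[box[1]:box[3],box[0]:box[2]]=1
    print(n)
    for c,m in dict(red=(H<8)|(H>172),yellow=(H>15)&(H<32),green=(H>45)&(H<85)).items():
        m=m&roi&(S>120)&(V>90); v,u=np.nonzero(m); z=P[m][:,2]
        print(c,m.sum(),u.mean(),v.mean(),'depth med',np.median(P[m],0),'onz.06',onz(f,(u.mean(),v.mean()),.06))
    # tray
    box={'scene':(210,190,285,265),'side':(295,285,410,350)}[n]
    roi[:]=0; roi[box[1]:box[3],box[0]:box[2]]=1
    blue=roi&(H>100)&(H<130)&(S>120)&(V>50); p=P[blue]; 
    top=p[(p[:,2]>.018)&(p[:,2]<.03)]; print('blue',blue.sum(),len(top),cv2.minAreaRect((top[:,:2]*1000).astype(np.float32)))
    blk=roi&(V<60)&(S<140); p=P[blk]; p=p[(p[:,2]>.03)&(p[:,2]<.08)]
    print('handle',len(p),np.median(p,0),p.min(0),p.max(0), cv2.minAreaRect((p[:,:2]*1000).astype(np.float32)))
    # station
    box={'scene':(255,255,365,375),'side':(325,160,435,255)}[n]
    roi[:]=0; roi[box[1]:box[3],box[0]:box[2]]=1
    for lo,hi in [(.125,.137),(.076,.09)]:
        m=roi&(P[...,2]>lo)&(P[...,2]<hi)&(f['depth']>0); p=P[m]
        print('st',lo,m.sum(),np.median(p,0) if len(p) else '',cv2.minAreaRect((p[:,:2]*1000).astype(np.float32)) if len(p)>4 else '')
    cv2.imwrite(f'pics/z_{n}.png',cv2.resize(f['image'][box[1]:box[3],box[0]:box[2],::-1],None,fx=5,fy=5,interpolation=cv2.INTER_CUBIC)[:600,:800])
E
```

```text
scene
red 73 183.63013698630138 198.13698630136986 depth med [ 0.5131 -0.3255  0.066 ] onz.06 [ 0.5096 -0.3321  0.06  ]
yellow 76 169.30263157894737 204.73684210526315 depth med [ 0.5671 -0.3357  0.0662] onz.06 [ 0.5596 -0.3426  0.06  ]
green 53 153.56603773584905 212.37735849056602 depth med [ 0.6225 -0.343   0.0672] onz.06 [ 0.614  -0.3521  0.06  ]
blue 454 188 ((553.2064208984375, -96.21393585205078), (143.53501892089844, 79.37530517578125), 2.670358657836914)
handle 93 [ 0.4388 -0.1035  0.0501] [ 0.4154 -0.1116  0.0301] [ 0.4556 -0.098   0.0665] ((435.84185791015625, -106.1842041015625), (40.57230758666992, 13.090407371520996), 7.142611503601074)
st 0.125 2005 [0.8629 0.264  0.1306] ((842.9866333007812, 255.4099884033203), (114.512939453125, 149.37564086914062), 16.827136993408203)
st 0.076 1578 [0.7075 0.2254 0.082 ] ((776.0191650390625, 237.42063903808594), (257.3172302246094, 148.97817993164062), 15.801497459411621)
side
red 218 402.63761467889907 382.42660550458714 depth med [ 0.504  -0.3358  0.067 ] onz.06 [ 0.5077 -0.3313  0.06  ]
yellow 222 431.18918918918916 377.15315315315314 depth med [ 0.5576 -0.3462  0.067 ] onz.06 [ 0.5617 -0.3419  0.06  ]
green 146 458.86986301369865 370.44520547945206 depth med [ 0.6127 -0.3544  0.0673] onz.06 [ 0.6175 -0.3493  0.06  ]
blue 974 308 ((511.41949462890625, -105.90013122558594), (209.6280517578125, 77.66272735595703), 5.691407680511475)
handle 254 [ 0.4259 -0.1164  0.0496] [ 0.4065 -0.1215  0.0301] [ 0.5836 -0.0989  0.0657] ((494.7370300292969, -106.18976593017578), (178.1172332763672, 12.220133781433105), 6.3319292068481445)
st 0.125 676 [0.8141 0.2263 0.1312] ((837.480712890625, 254.2008056640625), (116.73974609375, 156.470458984375), 16.437589645385742)
st 0.076 1471 [0.7261 0.2102 0.0823] ((718.5895385742188, 301.92535400390625), (249.8021697998047, 363.9111328125), 28.02940559387207)
```

View pics/z_side.png

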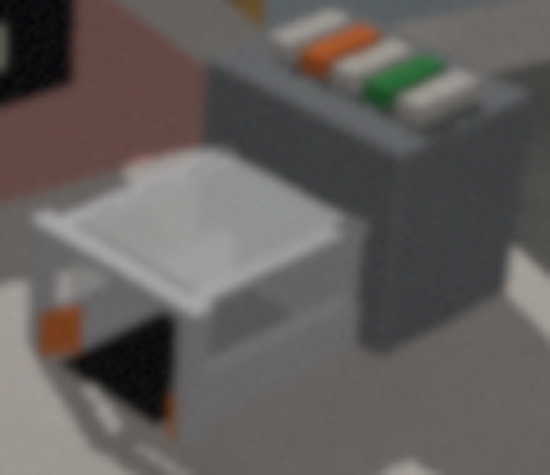

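Tray at about (0.553, -0.096) with yaw 5°, station mouth at about (0.653, 0.200) with yaw about 16°. Next I move above the handle, via a waypoint.

```bash
cat >> h.py <<'E'
from scipy.spatial.transform import Rotation as Ro
def go(x,y,z,hd,p0=None,R0=None):
    "tool shift (mm) and turn to TCP x,y,z tool down, tool y heading hd deg; chains from p0,R0"
    o=r.get_obs(); p0=o['tcp_pos'] if p0 is None else p0
    R0=Ro.from_rotvec(o['orientation']).as_matrix() if R0 is None else R0
    h=np.radians(hd); Y=np.array([np.cos(h),np.sin(h),0]); Z=np.array([0,0,-1.]); R1=np.stack([np.cross(Y,Z),Y,Z],1)
    p1=np.array([x,y,z]); d=R0.T@(p1-p0)*1000; w=Ro.from_matrix(R0.T@R1).as_rotvec()
    print('shift',d.round(1),'turn',w.round(3)); return p1,R1
E
python3 - <<'E'
from h import *
a=go(.45,.28,.23,85)
go(.434,-.106,.20,95.3,*a)
E
```

```text
shift [-342.  -269.6    0.9] turn [-0.002 -0.    -0.226]
shift [ -17.7 -385.9   30. ] turn [ 0.    0.   -0.18]
```

Call:
step_arm(moves=[[-342,-270,0,0,0,-0.226,85],[-342,-270,0,0,0,-0.226,85],[-342,-270,0,0,0,-0.226,85],[-342,-270,0,0,0,-0.226,85],[-342,-270,0,0,0,-0.226,85],[-342,-270,0,0,0,-0.226,85],[-342,-270,0,0,0,-0.226,85],[-342,-270,0,0,0,-0.226,85]])

```text
clock: 0.9
tcp_pos: [0.4308, 0.3078, 0.2312]
orientation: [-0.136, -3.138, 0.0]
contact_force: [0.4, 0.3, 0.4]
grip_width: 0.0853
gripper_force: 0.0
```

```bash
python3 - <<'E'
from h import *
o=r.get_obs(); print(o['clock'],o['tcp_pos'],o['joints'])
go(.434,-.106,.20,95.3)
E
```

```text
0.9 [0.43078435 0.30778575 0.23117285] [-0.83073694  0.23704592  0.10905992  1.9087098  -0.03051193  0.99763511
  0.77592347]
shift [ -39.1 -411.9   31.2] turn [-0.    -0.    -0.179]
```

Call:
step_arm(moves=[[-39,-412,31,0,0,-0.179,85],[-39,-412,31,0,0,-0.179,85],[-39,-412,31,0,0,-0.179,85],[-39,-412,31,0,0,-0.179,85],[-39,-412,31,0,0,-0.179,85],[-39,-412,31,0,0,-0.179,85],[-39,-412,31,0,0,-0.179,85],[-39,-412,31,0,0,-0.179,85]])

```text
clock: 1.7
tcp_pos: [0.4326, -0.0909, 0.2014]
orientation: [-0.145, 3.138, 0.0]
contact_force: [1.3, 0.4, 0.3]
grip_width: 0.0848
gripper_force: 0.0
```

Call:
step_arm(moves=[[0,0,0,0,0,0,85],[0,0,0,0,0,0,85]])

```text
clock: 1.9
tcp_pos: [0.4327, -0.0901, 0.2012]
orientation: [0.139, -3.138, -0.0]
contact_force: [0.1, -0.1, 0.5]
grip_width: 0.0847
gripper_force: 0.0
```

```bash
python3 - <<'E'
from h import *
o=r.get_obs(); print(o['clock'],o['tcp_pos'],o['joints'])
f=grab('wrist','w1.png'); np.save('w1.npy',f,allow_pickle=True); print(ray(f,(320,240)))
E
```

```text
1.9 [ 0.4326655  -0.09011003  0.20117614] [-0.28858345  0.12295709  0.385549    2.14015172 -0.05939415  0.88895007
  1.79143816]
(array([ 0.36843435, -0.09573035,  0.34345905]), array([ 0.24518912,  0.03555515, -0.96898707]))
```

View pics/w1.png

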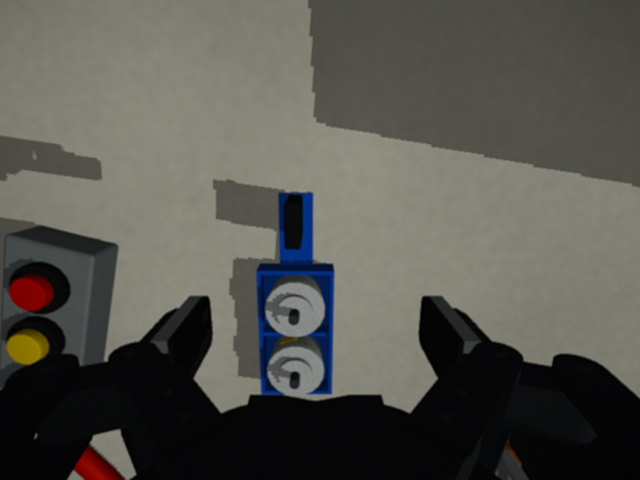

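The wrist view shows the handle top at (293,222), the tray box spanning (258–333, 264–395), and red (31,293) and yellow (27,345) at the left edge.

```bash
python3 - <<'E'
from h import *
np.set_printoptions(precision=4,suppress=True)
f=np.load('w1.npy',allow_pickle=True).item(); P=cloud(f)
hsv=cv2.cvtColor(f['image'],cv2.COLOR_RGB2HSV); H,S,V=[hsv[...,i].astype(int) for i in range(3)]
roi=np.zeros((480,640),bool); roi[185:262,270:325]=1
m=roi&(P[...,2]>.057)&(P[...,2]<.07); p=P[m]; print('handle top',m.sum(),cv2.minAreaRect((p[:,:2]*1000).astype(np.float32)))
v,u=np.nonzero(roi&(V<45)); print('dark',u.min(),u.max(),v.min(),v.max())
roi[:]=0; roi[255:392,250:340]=1
m=roi&(H>100)&(H<130)&(S>120)&(P[...,2]>.018)&(P[...,2]<.03); p=P[m]; print('tray',m.sum(),cv2.minAreaRect((p[:,:2]*1000).astype(np.float32)))
roi[:]=0; roi[180:392,250:340]=1
m=(roi&(H>100)&(H<130)&(S>120)).astype(np.uint8)
for uv in [(258,264),(333,264)]: print(onz(f,uv,.024))
for n,a,l,h in [('red',(5,265,75,320),-1,8),('yel',(5,325,70,370),15,32)]:
    roi[:]=0; roi[a[1]:a[3],a[0]:a[2]]=1; mm=roi&(H>=l)&(H<=h)&(S>120)&(P[...,2]>.06); print(n,mm.sum(),np.median(P[mm],0),P[mm].min(0),P[mm].max(0))
E
```

```text
handle top 806 ((429.49359130859375, -110.10247039794922), (39.69397735595703, 14.084427833557129), 4.750118732452393)
dark 284 301 195 248
tray 1678 ((550.0231323242188, -100.13478088378906), (138.4083251953125, 75.664306640625), 4.799950122833252)
[ 0.4784 -0.1414  0.024 ]
[ 0.472  -0.0693  0.024 ]
red 1126 [ 0.5069 -0.3294  0.0663] [ 0.3684 -0.3479  0.06  ] [ 0.5237 -0.0957  0.3435]
yel 1063 [ 0.5597 -0.3388  0.0663] [ 0.3684 -0.358   0.06  ] [ 0.5779 -0.0957  0.3435]
```

```bash
python3 - <<'E'
from h import *
go(.430,-.110,.09,94.8); go(.430,-.110,.028,94.8)
E
```

```text
shift [  4.8 -20.9 111.2] turn [ 0.    -0.     0.008]
shift [  4.8 -20.9 173.2] turn [ 0.    -0.     0.008]
```

Call:
step_arm(moves=[[5,-21,40,0,0,0.008,85],[5,-21,80,0,0,0.008,85],[5,-21,120,0,0,0.008,85],[5,-21,150,0,0,0.008,85],[5,-21,173,0,0,0.008,85],[5,-21,173,0,0,0.008,85]])

```text
clock: 2.55
tcp_pos: [0.4283, -0.1083, 0.0261]
orientation: [0.137, -3.133, -0.002]
contact_force: [-0.3, 0.4, 0.5]
grip_width: 0.0847
gripper_force: 0.0
```

```bash
python3 - <<'E'
from h import *
print(r.get_obs()['tcp_pos']); go(.430,-.110,.028,94.8)
E
```

```text
[ 0.42832464 -0.10829353  0.02606887]
shift [-1.5 -1.8 -1.9] turn [ 0.002 -0.005  0.003]
```

Call:
step_arm(moves=[[0,-2,-2,0,0,0,60],[0,-2,-2,0,0,0,30],[0,-2,-2,0,0,0,8],[0,-2,-2,0,0,0,8],[0,-2,-2,0,0,0,8],[0,-2,-2,0,0,0,8],[0,-2,-2,0,0,0,8],[0,-2,-2,0,0,0,8]], grip_force=50)

```text
clock: 3.35
tcp_pos: [0.4307, -0.1121, 0.0312]
orientation: [-0.134, 3.138, 0.001]
contact_force: [-1.4, 1.8, 9.1]
grip_width: 0.0135
gripper_force: 48.9
```

```bash
python3 - <<'E'
from h import *
o=r.get_obs(); print(o['tcp_pos'],o['grip_width'])
# station from wrist? mouth guess
m=np.array([.654,.200]); a=np.radians(16.4); d=np.array([np.cos(a),np.sin(a)])
h=m-.232*d; print(h); go(h[0],h[1],o['tcp_pos'][2],106.4)
E
```

```text
[ 0.43071227 -0.11207773  0.0311786 ] 0.013462861365550053
[0.43143916 0.13449678]
shift [-2.180e+01  2.456e+02  1.000e-01] turn [ 0.     0.001 -0.201]
```

Call:
step_arm(moves=[[0,8,0,0,0,0,8],[-1,20,0,0,0,-0.01,8],[-3,35,0,0,0,-0.025,8],[-4,50,0,0,0,-0.04,8],[-6,65,0,0,0,-0.055,8],[-7,80,0,0,0,-0.065,8],[-8,95,0,0,0,-0.08,8],[-9,105,0,0,0,-0.09,8]])

```text
clock: 4.15
tcp_pos: [0.4316, -0.0078, 0.0312]
orientation: [-0.269, 3.127, -0.002]
contact_force: [0.1, -7.1, 5.2]
grip_width: 0.013
gripper_force: 50.0
```

```bash
python3 - <<'E'
from h import *
o=r.get_obs(); print(o['tcp_pos'],o['contact_force'],o['moment'])
go(.4314,.1345,.030,106.4)
E
```

```text
[ 0.4315945  -0.00784861  0.03120889] [ 0.07668726 -7.05042518  5.15868889] [-1.42033966 -0.06483307 -0.44869719]
shift [-24.1 140.3   1.1] turn [-0.002  0.002 -0.115]
```

Call:
step_arm(moves=[[-1,12,0,0,0,-0.01,8],[-4,28,0,0,0,-0.025,8],[-8,48,0,0,0,-0.04,8],[-11,68,0,0,0,-0.06,8],[-15,88,0,0,0,-0.075,8],[-19,108,0,0,0,-0.09,8],[-22,126,0,0,0,-0.105,8],[-24,140,0,0,0,-0.115,8]])

```text
clock: 4.95
tcp_pos: [0.4309, 0.1341, 0.0312]
orientation: [-0.448, 3.108, -0.002]
contact_force: [1.8, -7.6, 8.7]
grip_width: 0.0133
gripper_force: 50.5
```

```bash
python3 - <<'E'
from h import *
o=r.get_obs(); print(o['tcp_pos'],o['contact_force'])
for n in ['wrist','side','scene']: np.save(n+'2.npy',grab(n,n+'2.png'),allow_pickle=True)
a=cv2.imread('pics/wrist2.png'); b=cv2.imread('pics/side2.png')[140:370,260:500]
b=cv2.resize(b,None,fx=300/230,fy=300/230); a=cv2.resize(a,(400,300))
cv2.imwrite('pics/c2.png',np.hstack([a,b]))
E
```

```text
[0.43088384 0.13405685 0.03121275] [ 1.75758153 -7.61025267  8.73014995]
```

View pics/c2.png

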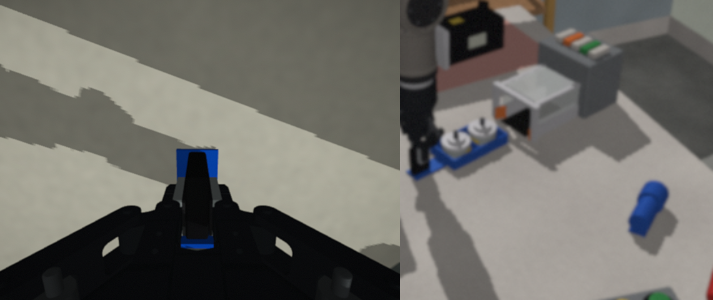

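The tray is gripped and straight, with both encoders upright, facing the mouth in the side crop. I compare tray and bay in the same views.

```bash
python3 - <<'E'
from h import *
np.set_printoptions(precision=1,suppress=True)
a=np.radians(16.4); d=np.array([np.cos(a),np.sin(a)]); e=np.array([-d[1],d[0]]); m0=np.array([.654,.200])
for n in ['scene','side']:
    f=np.load(n+'2.npy',allow_pickle=True).item(); P=cloud(f)
    hsv=cv2.cvtColor(f['image'],cv2.COLOR_RGB2HSV); H,S,V=[hsv[...,i].astype(int) for i in range(3)]
    s=(P[...,:2]-m0)@d; q=(P[...,:2]-m0)@e; z=P[...,2]
    def rect(m,zz):
        m=cv2.morphologyEx(m.astype(np.uint8),cv2.MORPH_OPEN,np.ones((2,2)))>0
        v,u=np.nonzero(m); p=np.array([onz(f,uv,zz)[:2] for uv in zip(u,v)])
        R=cv2.minAreaRect((p*1000).astype(np.float32)); 
        S_,Q=(p-m0)@d*1000,(p-m0)@e*1000
        print('  n',len(p),R,'s',np.percentile(S_,[1,50,99]),'q',np.percentile(Q,[1,50,99])); return p
    print(n); near=(abs(s)<.3)&(abs(q)<.12)
    t=rect((H>100)&(H<130)&(S>120)&(z>.019)&(z<.03)&near&(s>-.2)&(s<0),.024)
    p=rect((z>.076)&(z<.09)&near&(s>-.02)&(s<.125),.083)
    h=rect((z>.122)&(z<.138)&near&(s>.1)&(s<.27),.130)
    o=rect((H<18)&(S>150)&near&(s>-.03)&(s<.04)&(z<.05),.014)
    # front face edge of the roof: for each q bin, min s
    S_,Q=(p-m0)@d,(p-m0)@e; b=[(c,S_[(abs(Q-c)<.004)].min()) for c in np.arange(-.05,.051,.01) if (abs(Q-c)<.004).sum()>2]
    print('  front', np.polyfit(*np.array(b).T,1)*[1,1000])
E
```

```text
scene
  n 40 ((525.8909912109375, 170.15940856933594), (82.5170669555664, 74.44574737548828), 16.104917526245117) s [-172.2 -121.1  -90.1] q [-29.5  41.9  44.7]
  n 1133 ((695.3939819335938, 214.3911590576172), (81.78826904296875, 127.48600769042969), 16.764822006225586) s [ 3.6 43.7 84. ] q [-57.2   2.7  61.8]
  n 2094 ((849.1951293945312, 260.7083740234375), (118.17292785644531, 149.5693359375), 16.76590347290039) s [146.2 222.4 260.3] q [-70.4   8.3  76.7]Traceback (most recent call last):
  File "<stdin>", line 18, in <module>
  File "<stdin>", line 11, in rect
cv2.error: OpenCV(4.12.0) /io/opencv/modules/imgproc/src/convhull.cpp:143: error: (-215:Assertion failed) total >= 0 && (depth == CV_32F || depth == CV_32S) in function 'convexHull'
```

```bash
python3 - <<'E'
from h import *
np.set_printoptions(precision=1,suppress=True)
a=np.radians(16.4); d=np.array([np.cos(a),np.sin(a)]); e=np.array([-d[1],d[0]]); m0=np.array([.654,.200])
f=np.load('side2.npy',allow_pickle=True).item(); P=cloud(f)
hsv=cv2.cvtColor(f['image'],cv2.COLOR_RGB2HSV); H,S,V=[hsv[...,i].astype(int) for i in range(3)]
s=(P[...,:2]-m0)@d; q=(P[...,:2]-m0)@e; z=P[...,2]; near=(abs(s)<.3)&(abs(q)<.12)
def rect(n,m,zz):
    v,u=np.nonzero(m)
    if len(u)<5: return print(n,'none')
    p=np.array([onz(f,uv,zz)[:2] for uv in zip(u,v)])
    print(n,len(p),cv2.minAreaRect((p*1000).astype(np.float32)),'s',np.percentile((p-m0)@d*1000,[1,50,99]),'q',np.percentile((p-m0)@e*1000,[1,50,99]))
blue=(H>100)&(H<130)&(S>120)&near
rect('tray',blue&(z>.019)&(z<.03)&(s>-.2)&(s<0),.024)
rect('roof',(z>.076)&(z<.09)&near&(s>-.02)&(s<.125),.083)
rect('head',(z>.122)&(z<.138)&near&(s>.1)&(s<.27),.130)
rect('orange',(H<18)&(S>150)&near&(s>-.03)&(s<.04)&(z<.05),.014)
p=P[blue&(z>.02)&(z<.027)&(s>-.19)&(s<-.0)][:,:2]; print(cv2.minAreaRect((p*1000).astype(np.float32)))
E
```

```text
tray 178 ((543.1231079101562, 164.76722717285156), (144.1039276123047, 76.3253402709961), 16.82210922241211) s [-188.2 -132.4  -45.1] q [-39.3 -31.1  35.4]
roof 1147 ((710.8570556640625, 213.4365234375), (138.45301818847656, 138.37283325195312), 17.839204788208008) s [ -8.6  53.4 123.2] q [-63.7  -5.8  56.5]
head 759 ((832.892333984375, 247.93389892578125), (123.1136703491211, 158.78237915039062), 16.669078826904297) s [127.  165.3 245.9] q [-82.1 -21.6  73.6]
orange 47 ((652.4718017578125, 206.97520446777344), (30.072364807128906, 110.99491119384766), 4.848927021026611) s [-7.4  6.7 24.9] q [-47.7  44.8  60.7]
((544.39208984375, 168.37086486816406), (143.4035186767578, 74.75382995605469), 17.171836853027344)
```

Call:
step_arm(moves=[[-5,0,0,0,0,-0.005,8],[-15,0,0,0,0,-0.005,8],[-27,0,0,0,0,-0.005,8],[-39,0,0,0,0,-0.005,8],[-51,0,0,0,0,-0.005,8],[-62,0,0,0,0,-0.005,8],[-70,0,0,0,0,-0.005,8],[-74,0,0,0,0,-0.005,8]])

```text
clock: 5.9
tcp_pos: [0.489, 0.1524, 0.0303]
orientation: [0.455, -3.083, 0.003]
contact_force: [-41.1, -11.0, 47.6]
grip_width: 0.0132
gripper_force: 57.0
```

```bash
python3 - <<'E'
from h import *
np.set_printoptions(precision=2,suppress=True)
o=r.get_obs(); print(o['tcp_pos']*1000,o['contact_force'],o['moment'])
a=np.radians(16.4); d=np.array([np.cos(a),np.sin(a)]); e=np.array([-d[1],d[0]]); m0=np.array([.654,.200])
print((o['tcp_pos'][:2]-m0)@d,(o['tcp_pos'][:2]-m0)@e)
b=grab('side')['image'][120:350,260:500]; g=grab('scene')['image'][190:390,240:400]
cv2.imwrite('pics/c3.png',np.hstack([cv2.resize(b,(400,383)),cv2.resize(g,(306,383))])[:,:,::-1])
E
```

```text
[488.98 152.43  30.28] [-41.12 -10.96  47.62] [-2.49  7.6  -0.28]
-0.17173778695969003 0.0009596461614730544
```

View pics/c3.png

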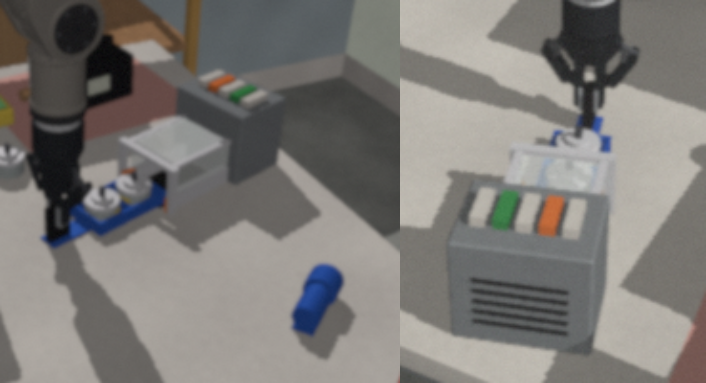

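The side crop shows the tray's nose just inside the mouth. The push has stalled at about 42 N with almost no sideways force, so I back off a little and measure the lateral offset.

Call:
step_arm(moves=[[10,0,0,0,0,0,8],[20,0,0,0,0,0,8],[28,0,0,0,0,0,8],[28,0,0,0,0,0,8]])

```text
clock: 6.4
tcp_pos: [0.4725, 0.1478, 0.0303]
orientation: [0.46, -3.106, 0.0]
contact_force: [-4.0, -0.6, 3.1]
grip_width: 0.0137
gripper_force: 51.1
```

```bash
python3 - <<'E'
from h import *
np.set_printoptions(precision=1,suppress=True)
o=r.get_obs(); print(o['tcp_pos']*1000,o['contact_force'],Ro.from_rotvec(o['orientation']).as_matrix().round(3)[:,1:].T)
for n,bx in [('side',(300,190,370,270)),('scene',(285,235,365,300))]:
    f=grab(n); np.save(n+'3.npy',f,allow_pickle=True)
    c=f['image'][bx[1]:bx[3],bx[0]:bx[2],::-1]
    cv2.imwrite(f'pics/d_{n}.png',cv2.resize(c,(400,int(400*c.shape[0]/c.shape[1])),interpolation=cv2.INTER_CUBIC)); 
a=cv2.imread('pics/d_side.png'); b=cv2.imread('pics/d_scene.png'); h=max(len(a),len(b))
print(a.shape,b.shape)
pad=lambda i:cv2.copyMakeBorder(i,0,h-len(i),0,0,cv2.BORDER_CONSTANT)
cv2.imwrite('pics/d.png',np.hstack([pad(a),pad(b)]))
E
```

```text
[472.5 147.8  30.3] [-4.  -0.6  3.1] [[-0.3  1.   0. ]
 [-0.  -0.  -1. ]]
(457, 400, 3) (325, 400, 3)
```

View pics/d.png

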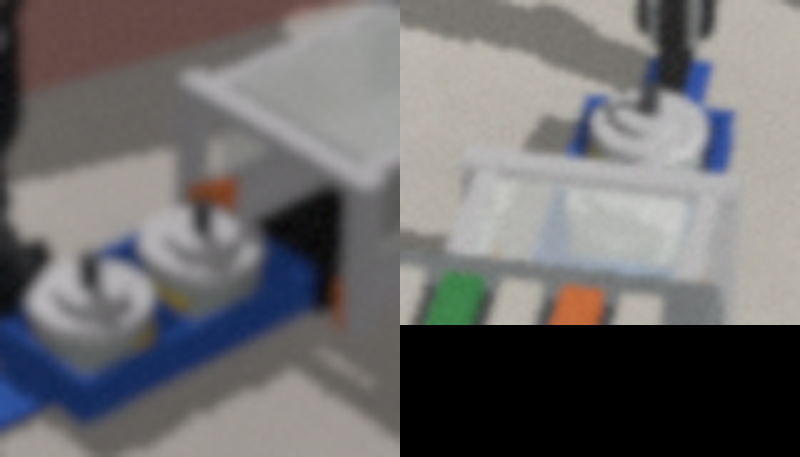

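```bash
python3 - <<'E'
from h import *
np.set_printoptions(precision=1,suppress=True)
a=np.radians(16.7); d=np.array([np.cos(a),np.sin(a)]); e=np.array([-d[1],d[0]]); m0=np.array([.654,.200])
sq=lambda f,uv,z:(lambda p:np.array([(p[:2]-m0)@d,(p[:2]-m0)@e])*1000)(onz(f,uv,z))
f=np.load('side3.npy',allow_pickle=True).item()
for k,uv,z in [('far guide out',(333.3,221.9),.028),('far guide in',(341.5,221.3),.028),('near guide vis',(359.5,238.1),.028),('near guide bottom',(359.5,246.5),0),('tray near corner',(355.1,236.4),.024),('tray near corner bot',(355.0,242.5),0),('rear near bottom corner',(314.5,263.3),0),('rear near top',(314.2,258.5),.024),('roof L',(332,203.3),.083),('roof R front',(366,222.6),.083)]: print(k,sq(f,uv,z))
f=np.load('scene3.npy',allow_pickle=True).item()
P=cloud(f); hsv=cv2.cvtColor(f['image'],cv2.COLOR_RGB2HSV); H,S=hsv[...,0],hsv[...,1]
for v in range(246,272,2):
    u=np.nonzero((H[v]>100)&(H[v]<130)&(S[v]>110))[0]; u=u[(u>300)&(u<360)]
    if len(u): print(v,u.min(),u.max(),sq(f,(u.min()-.5,v),.024),sq(f,(u.max()+.5,v),.024))
for k,uv in [('roofL',(298,266)),('roofR',(352.5,271))]: print(k,sq(f,uv,.083))
E
```

```text
far guide out [-0.3 50.8]
far guide in [19.1 38.5]
near guide vis [  0.2 -52.9]
near guide bottom [  1.9 -53. ]
tray near corner [  0.9 -35.5]
tray near corner bot [  5.5 -31.7]
rear near bottom corner [-137.2  -32. ]
rear near top [-145.2  -40.5]
roof L [ 1.5 59.5]
roof R front [  4.2 -69.1]
248 335 346 [-171.7   -7.5] [-177.8   23.1]
250 335 345 [-162.3   -5.9] [-167.9   22. ]
252 342 345 [-156.6   13.3] [-158.6   23.4]
254 343 344 [-148.    17.3] [-149.    22.3]
258 347 350 [-131.9   30. ] [-133.9   40. ]
260 321 350 [-110.3  -32.9] [-125.    41.2]
262 321 350 [-101.6  -31.3] [-116.2   42.5]
264 319 350 [-92.  -34.5] [-107.5   43.8]
266 346 349 [-96.5  32.8] [-98.4  42.6]
268 347 349 [-88.5  36.6] [-89.9  43.8]
roofL [  8.5 -63.3]
roofR [ 3.7 62.3]
```

Both views put the tray about 3–4 mm to the +q side of the bay centre. I shift by −4 mm along tool y, ease the downward load and push again gently.

Call:
step_arm(moves=[[0,-2,-2,0,0,0,8],[-4,-4,-2,0,0,0,8],[-10,-4,-2,0,0,0,8],[-16,-4,-2,0,0,0,8],[-22,-4,-2,0,0,0,8],[-28,-4,-2,0,0,0,8],[-34,-4,-2,0,0,0,8],[-38,-4,-2,0,0,0,8]])

```text
clock: 7.3
tcp_pos: [0.5122, 0.1555, 0.0324]
orientation: [-0.46, 3.107, 0.0]
contact_force: [-1.3, -0.8, -5.4]
grip_width: 0.0132
gripper_force: 49.8
```

```bash
cat >> h.py <<'E'
def st():
    a=np.radians(16.7); d=np.array([np.cos(a),np.sin(a)]); e=np.array([-d[1],d[0]]); m0=np.array([.654,.200])
    o=r.get_obs(); p=o['tcp_pos']; F=o['contact_force']; R=Ro.from_rotvec(o['orientation']).as_matrix()
    print('t',o['clock'],'s,q,z',((p[:2]-m0)@d*1000).round(1),((p[:2]-m0)@e*1000).round(1),(p[2]*1000).round(1),'Fs,Fq,Fz',(F[:2]@d).round(1),(F[:2]@e).round(1),F[2].round(1),'M',np.round(o['moment'],2),'hd',np.degrees(np.arctan2(R[1,1],R[0,1])).round(2),'tz',R[:,2].round(3))
E
python3 -c "
from h import *
st()"
```

```text
t 7.3 s,q,z -148.6 -1.8 32.4 Fs,Fq,Fz -1.5 -0.4 -5.4 M [-0.17  0.64  0.05] hd 106.86 tz [ 0.  0. -1.]
```

It went past the lead-in with almost no force. Continuing in.

Call:
step_arm(moves=[[-6,0,1,0,0,0,8],[-16,0,1,0,0,0,8],[-26,0,1,0,0,0,8],[-36,0,1,0,0,0,8],[-46,0,1,0,0,0,8],[-56,0,1,0,0,0,8],[-64,0,1,0,0,0,8],[-70,0,1,0,0,0,8]])

```text
clock: 8.1
tcp_pos: [0.5793, 0.1758, 0.0314]
orientation: [-0.46, 3.107, 0.0]
contact_force: [-2.0, -0.8, -2.2]
grip_width: 0.0134
gripper_force: 50.2
```

```bash
python3 -c "
from h import *
st()"
```

```text
t 8.1 s,q,z -78.5 -1.7 31.4 Fs,Fq,Fz -2.1 -0.2 -2.2 M [-0.18  0.52 -0.03] hd 106.86 tz [ 0.  0. -1.]
```

Call:
step_arm(moves=[[-5,0,0,0,0,0,8],[-10,0,0,0,0,0,8],[-15,0,0,0,0,0,8],[-19,0,0,0,0,0,8],[-22,0,0,0,0,0,8],[-24,0,0,0,0,0,8]])

```text
clock: 8.7
tcp_pos: [0.6016, 0.1826, 0.0314]
orientation: [0.461, -3.108, -0.0]
contact_force: [-2.7, -1.0, -3.4]
grip_width: 0.0132
gripper_force: 50.3
```

```bash
python3 -c "
from h import *
st()"
```

```text
t 8.7 s,q,z -55.2 -1.6 31.4 Fs,Fq,Fz -2.9 -0.2 -3.4 M [-0.13  0.54 -0.02] hd 106.86 tz [-0.  0. -1.]
```

Call:
step_arm(moves=[[-1,0,0,0,0,0,8],[-2,0,0,0,0,0,8],[-3,0,0,0,0,0,8],[-4,0,0,0,0,0,8],[-5,0,0,0,0,0,8],[-6,0,0,0,0,0,8],[-6,0,0,0,0,0,8]])

```text
clock: 9.4
tcp_pos: [0.6069, 0.1843, 0.0313]
orientation: [0.46, -3.107, 0.0]
contact_force: [-3.2, -0.6, -2.0]
grip_width: 0.0131
gripper_force: 50.3
```

```bash
python3 -c "
from h import *
st()"
```

```text
t 9.4 s,q,z -49.6 -1.6 31.3 Fs,Fq,Fz -3.3 0.3 -2.0 M [-0.16  0.62 -0.03] hd 106.86 tz [-0.001 -0.    -1.   ]
```

Call:
step_arm(moves=[[-1,0,0,0,0,0,8],[-2,0,0,0,0,0,8],[-3,0,0,0,0,0,8],[-4,0,0,0,0,0,8],[-5,0,0,0,0,0,8],[-5,0,0,0,0,0,8]])

```text
clock: 10.0
tcp_pos: [0.6067, 0.1843, 0.0304]
orientation: [0.459, -3.097, 0.001]
contact_force: [-16.8, -4.2, 7.2]
grip_width: 0.013
gripper_force: 51.7
```

```bash
python3 -c "
from h import *
st()"
```

```text
t 10.0 s,q,z -49.8 -1.4 30.4 Fs,Fq,Fz -17.3 0.9 7.2 M [-0.74  3.05 -0.1 ] hd 106.85 tz [-0.011 -0.002 -1.   ]
```

Contact with the back stop at s ≈ −50, the expected home position. I ease the push, open and lift.

Call:
step_arm(moves=[[2,0,0,0,0,0,8],[4,0,0,0,0,0,8],[4,0,0,0,0,0,30],[4,0,0,0,0,0,45],[4,0,0,0,0,0,45],[4,0,0,0,0,0,45],[4,0,-30,0,0,0,45],[4,0,-70,0,0,0,45]])

```text
clock: 10.8
tcp_pos: [0.6068, 0.1842, 0.1004]
orientation: [0.46, -3.104, 0.002]
contact_force: [0.5, 0.1, -0.3]
grip_width: 0.0457
gripper_force: 0.0
```

Call:
step_arm(moves=[[0,0,-40,0,0,0,45],[0,0,-80,0,0,0,45],[10,0,-100,0,0,0,45],[40,0,-100,0,0,0,45],[70,0,-100,0,0,0,20],[80,0,-100,0,0,0,0]])

```text
clock: 11.4
tcp_pos: [0.5295, 0.1604, 0.2016]
orientation: [0.46, -3.107, -0.001]
contact_force: [0.4, 0.6, 0.1]
grip_width: 0.0168
gripper_force: 0.0
```

```bash
python3 - <<'E'
from h import *
st()
for n,bx in [('side',(290,180,400,270)),('wrist',(0,0,640,480))]:
    f=grab(n); np.save(n+'4.npy',f,allow_pickle=True); c=f['image'][bx[1]:bx[3],bx[0]:bx[2],::-1]
    cv2.imwrite(f'pics/e_{n}.png',cv2.resize(c,(400,320),interpolation=cv2.INTER_CUBIC))
cv2.imwrite('pics/e.png',np.hstack([cv2.imread('pics/e_side.png'),cv2.imread('pics/e_wrist.png')]))
E
```

```text
t 11.4 s,q,z -130.7 -2.1 201.6 Fs,Fq,Fz 0.5 0.5 0.1 M [-0.02  0.03  0.04] hd 106.83 tz [-0.001  0.    -1.   ]
```

View pics/e.png

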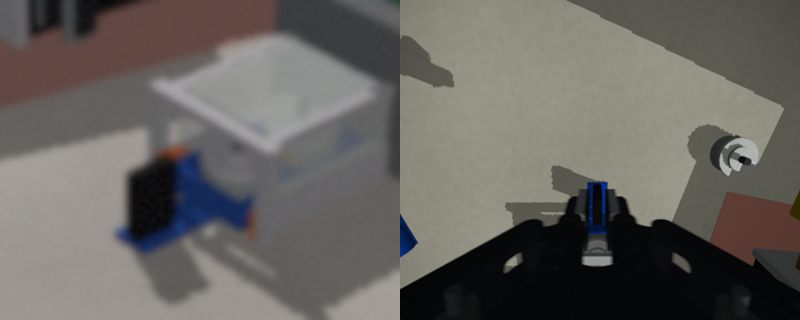

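The side crop shows the tray box fully inside with its end flush at the mouth and only the handle outside. The wrist view shows the handle. I check its position and compute the move to the buttons.

```bash
python3 - <<'E'
from h import *
np.set_printoptions(precision=1,suppress=True)
a=np.radians(16.7); d=np.array([np.cos(a),np.sin(a)]); e=np.array([-d[1],d[0]]); m0=np.array([.654,.200])
for n in ['wrist','side']:
    f=np.load(n+'4.npy',allow_pickle=True).item(); P=cloud(f); V=f['image'].max(2)
    s=(P[...,:2]-m0)@d*1000; q=(P[...,:2]-m0)@e*1000; z=P[...,2]
    m=(abs(q)<12)&(s<-15)&(s>-85)&(z>.055)&(z<.069); print(n,m.sum(),s[m].min(),s[m].max(),np.percentile(q[m],[2,98]))
    m=(abs(q)<40)&(s>-25)&(s<25)&(z>.019)&(z<.028)&(f['image'][...,2]>f['image'][...,0]*1.8); print(' rear rim s',m.sum(),np.percentile(s[m],[2,50,98]) if m.any() else '')
    m=(abs(q)<60)&(s>-15)&(s<15)&(z>.079)&(z<.087); print(' roof front',m.sum(),np.percentile(s[m],[1,3,10]) if m.any() else '')
go(.5607,-.343,.20,100)
E
```

```text
wrist 656 -72.13665542986621 -31.804543026306344 [-8.3  5.1]
 rear rim s 145 [-0.5  1.2  4.6]
 roof front 653 [-0.4 -0.1  0.3]
side 76 -74.94300503909926 -35.3841513906186 [-8.9  7.6]
 rear rim s 54 [-4.8 -2.1 18.7]
 roof front 182 [-5.6 -4.8 -3.5]
shift [ 117.7 -491.1    1.5] turn [0.  0.  0.1]
```

Wrist measurement: handle centre at s = −52 and box end flush with the front face, so the tray is home. On to the buttons, with fingers closed.

```bash
python3 - <<'E'
from h import *
go(.5607,-.300,.20,80)
E
```

```text
shift [ 105.3 -450.     1.5] turn [0.001 0.    0.469]
```

Call:
step_arm(moves=[[105,-450,0,0,0,0.469,0],[105,-450,0,0,0,0.469,0],[105,-450,0,0,0,0.469,0],[105,-450,0,0,0,0.469,0],[105,-450,0,0,0,0.469,0],[105,-450,0,0,0,0.469,0],[105,-450,0,0,0,0.469,0],[105,-450,0,0,0,0.469,0]])

```text
clock: 12.3
tcp_pos: [0.5592, -0.2403, 0.2015]
orientation: [0.273, 3.128, -0.002]
contact_force: [2.4, 0.2, -0.2]
grip_width: -0.0
gripper_force: 0.0
```

Call:
step_arm(moves=[[0,0,0,0,0,0,0],[0,0,0,0,0,0,0]])

```text
clock: 12.5
tcp_pos: [0.5583, -0.2401, 0.2013]
orientation: [0.279, 3.129, -0.002]
contact_force: [-0.0, 1.1, 0.1]
grip_width: -0.0004
gripper_force: 0.0
```

```bash
python3 - <<'E'
from h import *
st(); np.set_printoptions(precision=4,suppress=True); print(r.get_obs()['tcp_pos'])
f=grab('wrist'); P=cloud(f); hsv=cv2.cvtColor(f['image'],cv2.COLOR_RGB2HSV); H,S,V=[hsv[...,i].astype(int) for i in range(3)]
for c,m in dict(red=(H<8)|(H>172),yellow=(H>15)&(H<32),green=(H>45)&(H<85)).items():
    m=m&(S>120)&(V>60)&(P[...,2]>.063)&(P[...,2]<.072)&(P[...,1]<-.29)&(P[...,1]>-.4)&(P[...,0]<.66)
    if m.any():
        p=P[m]; print(c,m.sum(),'mean',p.mean(0),'rect',cv2.minAreaRect((p[:,:2]*1000).astype(np.float32)))
cv2.imwrite('pics/w5.png',f['image'][:,:,::-1])
go(.5607,-.342,.10,80)
E
```

```text
t 12.5 s,q,z -218.1 -394.0 201.3 Fs,Fq,Fz 0.3 1.0 0.1 M [ 0.02 -0.01 -0.02] hd 79.8 tz [ 0.    -0.001 -1.   ]
[ 0.5583 -0.2401  0.2013]
red 1212 mean [ 0.5085 -0.3315  0.0663] rect ((508.7508544921875, -332.1082763671875), (30.741666793823242, 30.304798126220703), 80.99585723876953)
yellow 1057 mean [ 0.5621 -0.3411  0.0663] rect ((562.5636596679688, -341.5234375), (30.8395938873291, 30.498767852783203), 44.614540100097656)
green 889 mean [ 0.6162 -0.3504  0.0663] rect ((616.6507568359375, -350.9840087890625), (30.015907287597656, 30.10325050354004), 79.37319946289062)
shift [ -20.3 -102.1  101.1] turn [-0.  0. -0.]
```

View pics/w5.png

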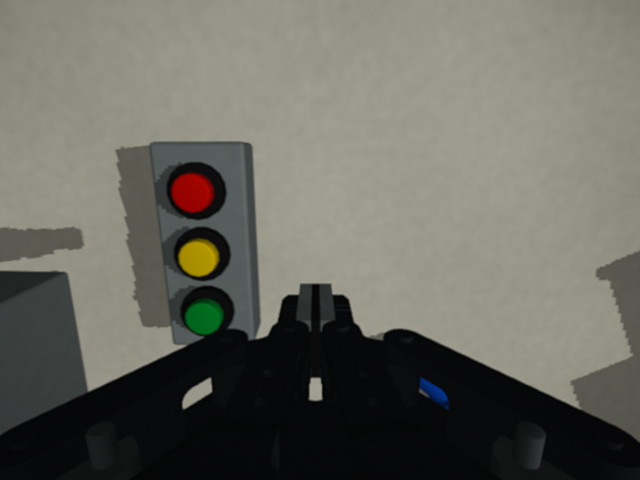

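The wrist view shows red (192,193), yellow (198,258) and green (205,315), all clear, with top height 66 mm. Move above yellow.

```bash
python3 - <<'E'
from h import *
a=go(.5625,-.3413,.085,80); go(.6165,-.3507,.085,80,*a)
E
```

```text
shift [ -21.9 -101.1  116.1] turn [-0.  0. -0.]
shift [-54.8   0.1   0. ] turn [0. 0. 0.]
```

Call:
step_arm(moves=[[-22,-40,30,0,0,0,0],[-22,-80,60,0,0,0,0],[-22,-101,90,0,0,0,0],[-22,-101,116,0,0,0,0],[-22,-101,116,0,0,0,0],[-22,-101,116,0,0,0,0]])

```text
clock: 13.15
tcp_pos: [0.5629, -0.3391, 0.0854]
orientation: [-0.27, -3.13, -0.002]
contact_force: [0.6, -0.3, 0.8]
grip_width: -0.0
gripper_force: 0.0
```

```bash
python3 - <<'E'
from h import *
st(); go(.5625,-.3413,.0665,80)
E
```

```text
t 13.15 s,q,z -242.1 -490.2 85.4 Fs,Fq,Fz 0.5 -0.5 0.8 M [-0.04 -0.03  0.01] hd 80.15 tz [-0.     0.001 -1.   ]
shift [ 0.  -2.3 18.9] turn [ 0.001 -0.     0.003]
```

Call:
step_arm(moves=[[0,-2,8,0,0,0,0],[0,-2,15,0,0,0,0],[0,-2,20,0,0,0,0],[0,-2,24,0,0,0,0],[0,-2,27,0,0,0,0],[0,-2,28,0,0,0,0],[0,-2,28,0,0,0,0]])

```text
clock: 13.85
tcp_pos: [0.5621, -0.3427, 0.0608]
orientation: [0.274, 3.128, 0.003]
contact_force: [-7.0, 6.9, 25.9]
grip_width: -0.0002
gripper_force: 13.1
```

26 N, far above the 5 N spring, so the yellow button is bottomed. Release.

Call:
step_arm(moves=[[0,0,-6,0,0,0,0],[0,0,-14,0,0,0,0],[0,0,-30,0,0,0,0],[0,0,-30,0,0,0,0],[0,0,-30,0,0,0,0]])

```text
clock: 14.35
tcp_pos: [0.5614, -0.3433, 0.0878]
orientation: [0.274, 3.129, -0.001]
contact_force: [-1.3, -0.3, -0.5]
grip_width: -0.0
gripper_force: 0.0
```

```bash
python3 - <<'E'
from h import *
st(); go(.6165,-.3507,.087,80)
E
```

```text
t 14.35 s,q,z -244.8 -493.8 87.8 Fs,Fq,Fz -1.3 0.1 -0.5 M [-0.03 -0.02  0.03] hd 79.98 tz [ 0.001 -0.    -1.   ]
shift [-55.5   2.3   0.9] turn [-0.     0.001 -0.   ]
```

Call:
step_arm(moves=[[-20,2,0,0,0,0,0],[-40,2,0,0,0,0,0],[-55,2,0,0,0,0,0],[-55,2,1,0,0,0,0],[-55,2,1,0,0,0,0],[-55,2,1,0,0,0,0]])

```text
clock: 14.95
tcp_pos: [0.6144, -0.3508, 0.0859]
orientation: [-0.276, -3.128, -0.0]
contact_force: [-0.9, -0.5, -0.7]
grip_width: 0.0
gripper_force: 0.0
```

```bash
python3 - <<'E'
from h import *
st(); go(.6165,-.3507,.0665,80)
f=grab('side'); P=cloud(f); hsv=cv2.cvtColor(f['image'],cv2.COLOR_RGB2HSV); H,S,V=[hsv[...,i].astype(int) for i in range(3)]
E
```

```text
t 14.95 s,q,z -196.2 -516.2 85.9 Fs,Fq,Fz -1.0 -0.2 -0.7 M [-0.08  0.02 -0.02] hd 79.93 tz [-0.002  0.    -1.   ]
shift [-2.1  0.5 19.4] turn [ 0.    -0.002 -0.001]
```

Call:
step_arm(moves=[[-2,0,8,0,0,0,0],[-2,0,15,0,0,0,0],[-2,0,20,0,0,0,0],[-2,0,24,0,0,0,0],[-2,0,27,0,0,0,0],[-2,0,28,0,0,0,0],[-2,0,28,0,0,0,0]])

```text
clock: 15.7
tcp_pos: [0.6174, -0.3508, 0.0609]
orientation: [-0.275, -3.129, -0.003]
contact_force: [-7.8, 5.9, 21.0]
grip_width: -0.0003
gripper_force: 10.1
```

Green is bottomed at 21 N and the same height. I release, lift away and verify.

Call:
step_arm(moves=[[0,0,-6,0,0,0,0],[0,0,-14,0,0,0,0],[0,0,-40,0,0,0,0],[0,0,-80,0,0,0,0],[0,30,-120,0,0,0,0],[0,70,-140,0,0,0,0],[0,110,-140,0,0,0,0],[0,110,-140,0,0,0,0]])

```text
clock: 16.5
tcp_pos: [0.6401, -0.2345, 0.1988]
orientation: [0.259, 3.129, 0.007]
contact_force: [-0.3, 1.0, -1.4]
grip_width: 0.0001
gripper_force: 0.0
```

Call:
step_arm(moves=[[0,0,0,0,0,0,0],[0,0,0,0,0,0,0],[0,0,0,0,0,0,0]])

```text
clock: 16.8
tcp_pos: [0.6361, -0.2447, 0.1982]
orientation: [-0.278, -3.129, 0.002]
contact_force: [0.2, -0.5, -0.2]
grip_width: -0.0001
gripper_force: 0.0
```

```bash
python3 - <<'E'
from h import *
st(); np.set_printoptions(precision=4,suppress=True)
f=grab('wrist'); g=grab('side','s6.png')
for n,f in [('wrist',f),('side',g)]:
    P=cloud(f); hsv=cv2.cvtColor(f['image'],cv2.COLOR_RGB2HSV); H,S,V=[hsv[...,i].astype(int) for i in range(3)]
    for c,m,x,y in [('red',(H<8)|(H>172),.5085,-.3315),('yellow',(H>15)&(H<32),.5621,-.3411),('green',(H>45)&(H<85),.6162,-.3504)]:
        m=m&(S>120)&(V>60)&(np.hypot(P[...,0]-x,P[...,1]-y)<.014); print(n,c,m.sum(),np.median(P[m][:,2]) if m.any() else '')
E
```

```text
t 16.8 s,q,z -145.0 -420.8 198.2 Fs,Fq,Fz 0.0 -0.5 -0.2 M [ 0.01  0.05 -0.01] hd 79.83 tz [-0.001 -0.001 -1.   ]
wrist red 1267 0.06659398560364232
wrist yellow 1090 0.06659399269529125
wrist green 958 0.06650583132668819
side red 127 0.06745918877529211
side yellow 127 0.06731934014931047
side green 107 0.06729989434813961
```

View pics/s6.png

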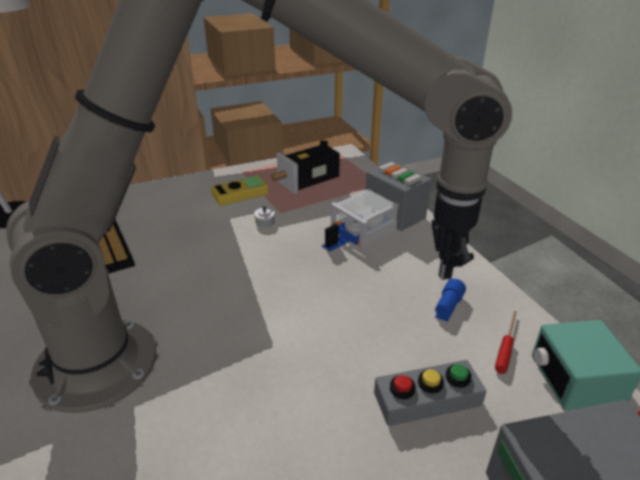

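The final view shows the tray home, with its handle at (332,236) outside the mouth. All three buttons are up, the plug, spare encoder and multimeter are where they were, and the arm is clear.

```bash
python3 -c "
from bench import r
print(r.hand_in())"
```

```text
the job is handed in; nothing more can be done
None
```

The tray is home in the bay and released. Yellow, then green, were each pressed fully down and sprang back; red was never touched, and the job was handed in at about 17 s on the robot's clock.

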